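# Load a meter into the cam-lift test station and hold it on the contacts

## Robot

A 7-joint arm with a two-finger parallel gripper is mounted at the origin on the work surface. World frame = base frame: x ahead of the robot, y to its left, z up, the work surface at z = 0. Lengths are in m, angles in degrees, forces in N, time in s.
With the tool pointing down it reaches from about 0.4 to 0.85 m from the base axis. Payload 10.4 kg.
Tool frame: the origin (TCP) lies between the finger pads; the fingertips stand 19 mm ahead of it and the grasp point (between the pads) is the TCP (tip_reach is the z of the fingertips in the tool frame, in m); z points along the fingers, y is the line along which they close (so a half turn about z gives the same grasp; the last joint's range is limited). The gripper opens to 85 mm and grips with 20 to 120 N. Pads are 22 mm wide; open, the fingers measure 114 mm over their backs; the gripper's body (76 mm by 85 mm) begins 54 mm behind the grasp point. The pads swing forward as they close: fully open they stand 13 mm farther back than shut.
Start: joints at [73.362, 19.034, -3.707, 83.658, 1.238, 77.344, -5.071], TCP at [0.165, -0.603, 0.25] pointing down, gripper open.
Joint ranges: [-148.97, 148.97], [-28.65, 121.19], [-84.17, 76.75], [9.2, 138.47], [-72.65, 252.65], [3.7, 117.97], [-149.18, 149.18]. Speed limits (degrees/s): [127.2, 127.2, 159.86, 159.86, 180, 180, 180].

## Interface

Orientations are given as [roll, pitch, yaw] about the fixed x, y, z axes, in that order (R = Rz(yaw) Ry(pitch) Rx(roll)).
In Python, from workcell import observe, snapshot, get_calibration, job_done, find_in, place_of, tip_reach gives the robot as it stands.
- The arm moves only by the tool play_rows, never from a script. Its arguments are lists of equal length, an entry for each row: "jaw": the finger opening in mm, from 0 to 85.4; "xyz": the shift along the world's x, y, z normalised to -1 to 1, where 1 is 0.02 m, a list of three; "roll": the turn about the world's z normalised to -1 to 1, where 1 is 0.1 rad. In form: {"jaw": [jaw, ...], "xyz": [[x, y, z], ...], "roll": [roll, ...]}. A call has 1 to 20 rows; each row shifts and turns the commanded pose from where the row before left it; what a row does not reach is not made up. A row lasts 1/12 s, in which the tool goes at most 41.7 mm and 7.16 degrees, less where a joint would pass 70% of its speed; a pose out of reach is approached as far as the arm can. A call with a number of a shift or a turn outside -1 to 1 is refused whole. A call with a gripper value outside its range is refused whole. The fingers move at their own pace and stop on an object; "force" is the grip in N (left out, the last holds). Time passes only in rows, so rows that do not move let the fingers close. It gives the time, the measured TCP pose, the force, the opening and the grip force at its end, in the units of the state.
- observe(): the state, without advancing time (a new reading comes with each control period).
- snapshot(name): name is "side" or "top" or "wrist"; returns the picture (400x640x3 uint8, red, green, blue); there is no depth.
- get_calibration(name): a dict with "fov_y" (degrees; the focal length in pixels is half the picture's height over the tangent of half this angle, whatever the lens; pixels are square), "cx", "cy" (the principal point, pixels), "rvec" (rotation vector, rad) and "tvec" (3), from world to camera coordinates, as OpenCV has them. Camera axes: x right, y down, z forward; pixel columns grow to the right and rows downward; lengths in m; the calibration is good to about 2 mm. A picture is of the moment at which its call begins: read the wrist's pose just before it. get_calibration takes no time and is no camera call; for the wrist camera it gives the pose at the moment of the call.
- job_done(): hands the job in; it is judged then, once.
Trained networks look in the newest picture that a camera, given by its name, has taken for a name from the list of things; names that differ only in an ending like _2 or _b are one class to them, and where a whole thing is asked for, a point or a joint stands for the part that bears it (a point fixed in the world has none). Each returns a list of dicts, best first, with "p" (0 to 1); they miss things now and then, are a little off and sometimes report something else, mostly with a low value. They report only what shows in the picture. A call takes as long as a camera call. They do not tell look-alikes from the thing itself.
- find_in(camera, name): "box" ([left, top, width, height] in pixels, round what is visible of it).
- place_of(camera, name): "point" ([column, row] in pixels: a listed point, or the origin of a listed thing).
The state is a dict: "t": time; "joint_pos": joint angles; "joint_velocities": joint speeds; "tau": joint torques, N m; "ee_pos": TCP position; "tcp_rot": TCP orientation; "wrist_force": force on the tool from outside, world axes, zero at the start; "ft_torque": the same for the moment, N m; "width": finger opening in m; "gripper_force": force on a finger pad.
Only numpy, scipy, OpenCV 4.12 (cv2) and the standard library are available. Lean on these libraries where they do the work, as an engineer would, in place of code of your own. Each camera call takes 0.05 s, during which the arm holds its last target. There are 200 camera calls.

## Task

Push the yellow meter along the deck of the test station, in between the black rails, until its terminal end rests against the stop under the contact bridge. Then swing the red-knobbed cam lever up until it stands straight up, which is the cam's highest lift and presses the meter against the spring contacts, and finish while still holding the lever there: it springs back if let go. Do not lift or tip the meter by hand, and leave the other things on the bench where they are.

Things in the scene. Friction and masses are not known exactly. Their poses are not given: they have to be found in the camera images.
- station: fixed test station with an aluminium deck; origin on the table, z up. Deck top 40 mm above it, x -100 to +100, y -140 to +270 mm. The meter is pushed along the lane towards the station's -y. Two black rails, 14 mm high, 88 mm apart inside, run from the stop to y -10, then flare out to y +25 mm. Blue cam box: x -8 to +68, y -160 to -130 mm, 100 mm tall
- stop (a point): middle of the black stop's inner face at deck height (station x 0, y -100, z 40 mm), 14 mm high; the meter's terminal end rests against it
- bridge (a point): top middle of the aluminium contact bridge across the lane (station x 0, y -86, z 134 mm): 140 mm wide in x, 24 mm in y. Its sprung contacts hang 86 mm above the table, 8 mm clear over the meter when it is down
- nest (a point): the place for the meter: centre of the green lift platen at deck height (station x 0, y -25, z 40 mm), axes as the station's. A meter resting against the stop has its centre 19 mm straight above this point. The platen is flush with the deck while the lever is down
- meter_center (a point): centre of the loose yellow handheld meter (19 mm above its underside), 80 (x) x 150 (y) x 38 (z) mm, 0.25 to 0.5 kg, flat on the deck, screen up. Its y axis points along its length away from its terminals (red and black discs), which are at its -y end and go first into the lane; push on its +y end. It starts in front of the lane, askew by up to 0.2 rad
- lever (a joint): cam lever angle in rad: 0 = level on its rest, pointing to the station's -x (as at the start); 1.571 = straight up = highest lift, platen 14 mm up; beyond that the platen sinks again; stop at 2.5. Spring, weight and load pull it back to 0 with about 0.3 N m all the way (about 3 N at the knob); it does not stay up by itself
- knob (a point): centre of the lever's red barrel knob: a cylinder 26 mm in diameter, 34 mm long, along the station's y axis (the hinge axis), so it can be pinched across its two flat ends from above at any lever angle and turns between the pads; 110 mm from the hinge. The lever rod is 12 mm thick
- pivot (a point): the lever's fixed hinge point in the knob's plane (station x +30, y -200, z 75 mm); the hinge axis is the station's y axis. With the lever straight up the knob is 110 mm straight above this point
- platen (a joint): lift of the green platen in m, 0 down, 0.014 at the highest point; moved only by the cam lever
- contacts (a joint): how far the sprung contacts are pushed up by the meter, in m: 0 untouched, about 0.005 with the meter in place and the lever straight up
- spare_meter: bystander: blue handheld meter with black face, 75 x 140 x 34 mm, lying flat; origin at the middle of its underside; leave it alone
- case: bystander: wine-red closed hard case, 120 x 170 x 35 mm, lying flat; origin at the middle of its underside; leave it alone
- cleaner: bystander: white bottle with blue cap, 48 mm diameter, 110 mm tall; origin at the middle of its underside; leave it alone
- tin: bystander: clear jar with orange cap, 60 mm diameter, 50 mm tall; origin at the middle of its underside; leave it alone
- parts_tray: bystander: open green tray with four compartments, 100 x 130 x 30 mm; origin at the middle of its underside; leave it alone
- driver: bystander: screwdriver lying flat on the table, along its x axis, about 200 mm long; origin at the middle of its underside; leave it alone
- weight: bystander: brass cylinder, 44 mm diameter, 40 mm tall; origin at the middle of its underside; leave it alone
There are look-alikes about, which are no part of the job. Leave any orange look-alike of the part that bears meter_center alone.

How it is judged:
By the outcome, as a careful person would: the job done as asked, in the order asked, and still so for the second after the job is handed in, while the arm keeps its last pose, push and grip.
It also fails if it takes over 58 s, if anything falls off the work surface, if the arm or the gripper's body presses on something with over 40 N, if the wrist force passes 120 N, or if a joint passes its speed limit or range.

## Working session

There is one attempt and no reset: what is moved stays moved. The work goes in short steps, Python scripts to look and compute and a tool call to move; the robot and the scene stay as the last step left them, time stands still between calls to the robot, and variables do not carry over. Pictures are saved under pics/ and viewed, at most 10 in all, crops included, and the job is handed in when it is done.

Besides the shell and the picture viewer there is one more tool, called after ">>>" as a command line: name --pt "numbers of a row" for each row, then --argument value for the rest. play_rows: Moves the arm, as the interface text tells. Scaled input: -1 to 1 covers 0.02 m each way for a shift and 0.1 rad each way for a turn. Its arguments: {"type":"object","properties":{"jaw":{"type":"array"},"xyz":{"type":"array"},"roll":{"type":"array"},"force":{"type":"number"}},"required":["jaw","xyz","roll"]}

```bash
mkdir -p pics; cat > h.py <<'E'
import numpy as np,cv2
from workcell import *
def cal(n):
    c=get_calibration(n); f=200/np.tan(np.radians(c['fov_y'])/2)
    K=np.array([[f,0,c['cx']],[0,f,c['cy']],[0,0,1]]); R=cv2.Rodrigues(np.array(c['rvec'],float))[0]
    return K,R,np.array(c['tvec'],float).ravel()
def ray(n,px,z):
    K,R,t=cal(n); d=R.T@np.linalg.solve(K,[px[0],px[1],1]); o=-R.T@t
    return o+d*(z-o[2])/d[2]
def proj(n,P):
    K,R,t=cal(n); q=K@(R@np.array(P,float)+t); return q[:2]/q[2]
def save(n,f):
    im=snapshot(n); cv2.imwrite('pics/'+f,im[:,:,::-1]); return im
E
python3 - <<'E'
from h import *
for n in('top','side'):
    save(n,n+'1.png'); K,R,t=cal(n); print(n,K[0,0],(-R.T@t).round(3))
    for k,z in(('meter_center',.059),('stop',.04),('bridge',.134),('nest',.04),('knob',.075),('pivot',.075)):
        for r in place_of(n,k)[:3]: print(n,k,round(r['p'],2),np.round(r['point']),ray(n,r['point'],z).round(4))
print(observe())
E
```

```text
top 454.0263511092938 [ 0.459 -0.013  1.558]
top meter_center 0.95 [425. 226.] [ 0.4685 -0.3047  0.059 ]
top meter_center 0.79 [279. 200.] [0.5641 0.1755 0.059 ]
top meter_center 0.71 [292. 274.] [0.3189 0.1364 0.059 ]
top stop 0.86 [351. 204.] [ 0.5465 -0.0624  0.04  ]
top bridge 0.78 [343. 200.] [ 0.5531 -0.0358  0.134 ]
top nest 0.6 [328. 202.] [0.5548 0.0151 0.04  ]
top knob 0.76 [382. 224.] [ 0.4783 -0.163   0.075 ]
top pivot 0.95 [380. 189.] [ 0.5928 -0.157   0.075 ]
side 474.04278279815236 [-0.09   0.977  0.738]
side meter_center 0.75 [353. 275.] [0.2985 0.1822 0.059 ]
side meter_center 0.75 [377. 189.] [ 0.439  -0.2429  0.059 ]
side meter_center 0.67 [269. 239.] [0.5532 0.1671 0.059 ]
side stop 0.61 [312. 211.] [ 0.5531 -0.0438  0.04  ]
side stop 0.57 [415. 211.] [ 0.2999 -0.208   0.04  ]
side bridge 0.74 [310. 179.] [ 0.5725 -0.0618  0.134 ]
side nest 0.61 [300. 218.] [0.5633 0.0071 0.04  ]
side knob 0.65 [350. 192.] [ 0.4871 -0.1524  0.075 ]
side knob 0.19 [308. 180.] [ 0.6365 -0.1492  0.075 ]
side pivot 0.61 [321. 180.] [ 0.6021 -0.1715  0.075 ]
{'t': 0.7, 'joint_pos': array([73.3615275 , 19.02989993, -3.70517991, 83.65617062,  1.23850121,
       77.34431945, -5.0702714 ]), 'joint_velocities': array([ 0.02435725, -0.12508385,  0.0092947 ,  0.02766182, -0.06997948,
       -0.02683731,  0.01635735]), 'tau': array([-7.93541731e-04, -6.25088024e+01,  4.89649095e-02, -3.91776824e+01,
        1.65219151e-02,  1.49008378e-03, -9.06207759e-06]), 'ee_pos': array([ 0.16538051, -0.60275059,  0.25039009]), 'tcp_rot': array([1.79990552e+02, 2.52821118e-04, 1.53425937e+01]), 'wrist_force': array([ 0.05687662,  0.47635364, -0.67943625]), 'ft_torque': array([ 0.0404182 ,  0.01551014, -0.01484469]), 'gripper_force': 0.0, 'width': 0.08540135449005537}
```

View pics/top1.png

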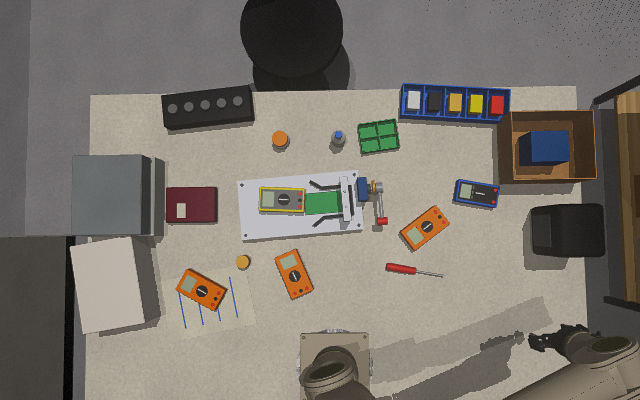

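View pics/side1.png

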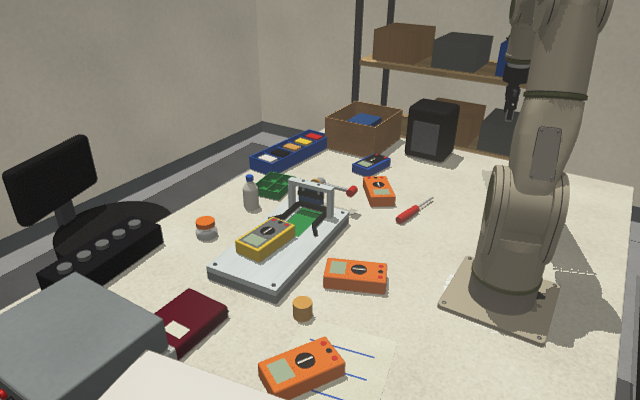

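The top view shows the station deck with corners near (237,182), (357,170), (363,229) and (244,241). The yellow meter is at (283,200), the lever knob at (382,221) and the bridge near x=345. The three orange meters are look-alikes. I'll fit the station and meter poses next.

```bash
cat > fit.py <<'E'
from h import *
from scipy.optimize import least_squares
def st2w(p,q):  # p=(x,y,yaw)
    c,s=np.cos(p[2]),np.sin(p[2]); q=np.array(q,float); return np.array([p[0]+c*q[0]-s*q[1],p[1]+s*q[0]+c*q[1],q[2]])
def fit(obs,p0=(.55,.04,.08)):
    f=lambda p:np.concatenate([proj(n,st2w(p,q))-np.array(u) for n,q,u in obs])
    r=least_squares(f,p0,loss='soft_l1',f_scale=1.5); return r.x,f(r.x).reshape(-1,2)
E
python3 - <<'E'
from fit import *
im=snapshot('top'); hsv=cv2.cvtColor(im,cv2.COLOR_RGB2HSV)
m=((hsv[...,0]>20)&(hsv[...,0]<35)&(hsv[...,1]>130)&(hsv[...,2]>90)).astype(np.uint8); m[:,:240]=0; m[:,330:]=0; m[:170]=0; m[225:]=0
pts=cv2.findNonZero(m); r=cv2.minAreaRect(pts); print(r); bp=cv2.boxPoints(r)
w=np.array([ray('top',b,.075) for b in bp]); print(w.round(4), w.mean(0).round(4))
for i in range(4):
    e=w[(i+1)%4]-w[i]; print(np.linalg.norm(e).round(4),np.degrees(np.arctan2(e[1],e[0])).round(1))
obs=[('top',(0,-.1,.04),place_of('top','stop')[0]['point']),('top',(0,-.086,.134),place_of('top','bridge')[0]['point']),('top',(0,-.025,.04),place_of('top','nest')[0]['point']),('top',(-.08,-.2,.075),place_of('top','knob')[0]['point']),('top',(.03,-.2,.075),place_of('top','pivot')[0]['point'])]
for q,u in(((.1,.27),(237,182)),((.1,-.14),(357,170)),((-.1,-.14),(363,229)),((-.1,.27),(244,241))): obs.append(('top',(*q,.04),u))
p,res=fit(obs); print(p,np.degrees(p[2])); print(res.round(1))
c=cv2.resize(im[155:250,230:395],None,fx=4.8,fy=4.8,interpolation=cv2.INTER_CUBIC)
cv2.imwrite('pics/crop.png',c[:,:,::-1])
E
```

```text
((281.5, 199.0), (24.0, 45.0), 90.0)
[[0.6052 0.2391 0.075 ]
 [0.6028 0.0909 0.075 ]
 [0.5239 0.0918 0.075 ]
 [0.5262 0.2395 0.075 ]] [0.5646 0.1653 0.075 ]
0.1482 -90.9
0.0789 179.3
0.1478 89.1
0.079 -0.3Traceback (most recent call last):
  File "<stdin>", line 8, in <module>
IndexError: list index out of range
```

```bash
python3 - <<'E'
from fit import *
im=cv2.imread('pics/top1.png')
obs=[('top',(0,-.1,.04),(351,204)),('top',(0,-.086,.134),(343,200)),('top',(0,-.025,.04),(328,202)),('top',(-.08,-.2,.075),(382,224)),('top',(.03,-.2,.075),(380,189))]
for q,u in(((.1,.27),(237,182)),((.1,-.14),(357,170)),((-.1,-.14),(363,229)),((-.1,.27),(244,241))): obs.append(('top',(*q,.04),u))
p,res=fit(obs); print(p,np.degrees(p[2])); print(res.round(1))
for n,q in(('meterside',(0,.3,.06)),('knob',(-.08,-.2,.075)),('knobup',(.03,-.2,.185)),('nest',(0,-.025,.04)),('pushend',(0,.05,.06))): print(n,st2w(p,q).round(4))
c=cv2.resize(im[155:250,230:395],None,fx=4.8,fy=4.8,interpolation=cv2.INTER_CUBIC)
cv2.imwrite('pics/crop.png',c)
K,R,t=cal('wrist'); s=observe(); print(s['ee_pos'],(-R.T@t),R[2],K[0,0])
E
```

```text
[0.54773662 0.04187007 0.07483218] 4.287567994897895
[[-1.7 -2.6]
 [ 2.7 -0.1]
 [-1.   1.4]
 [ 0.4 -1.6]
 [-0.8 -0.1]
 [ 0.2 -0.1]
 [ 1.4  0.8]
 [ 1.   1.2]
 [-2.1  0.1]]
meterside [0.5253 0.341  0.06  ]
knob [ 0.4829 -0.1636  0.075 ]
knobup [ 0.5926 -0.1553  0.185 ]
nest [0.5496 0.0169 0.04  ]
pushend [0.544  0.0917 0.06  ]
[ 0.16538621 -0.60276862  0.25038805] [ 0.23841083 -0.58272852  0.37418303] [-0.28554263 -0.07826688 -0.95516475] 337.30780793103025
```

View pics/crop.png

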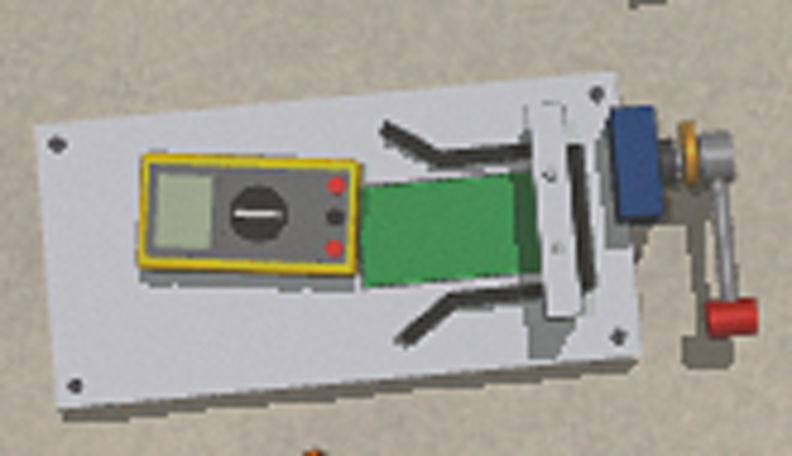

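```bash
python3 - <<'E'
from fit import *
px=lambda u,v:(230+(u+.5)/4.8-.5,155+(v+.5)/4.8-.5)
obs=[('top',(*q,.04),px(*u)) for q,u in(((.1,.27),(35,125)),((.1,-.14),(612,73)),((-.1,-.14),(638,358)),((-.1,.27),(58,406)))]
obs+=[('top',(-.08,-.2,.075+.009),px(732,316)),('top',(-.07,-.086,.134),px(563,315)),('top',(.07,-.086,.134),px(545,105))]
p,res=fit(obs); print(p,np.degrees(p[2])); print(res.round(1))
w=np.array([ray('top',px(*u),.078) for u in((142,153),(361,161),(355,274),(138,267))])
print(w.round(4),w.mean(0).round(4)); e=w[0]+w[3]-w[1]-w[2]; print(np.degrees(np.arctan2(-e[0],e[1])),np.linalg.norm(w[0]-w[1]),np.linalg.norm(w[1]-w[2]))
print(tip_reach() if callable(tip_reach) else tip_reach)
E
```

```text
[0.55260752 0.04421145 0.07389047] 4.233612235142032
[[-0.3 -0.3]
 [ 0.6 -0.4]
 [ 0.7 -0.4]
 [-0.6  0.4]
 [-0.2  0.5]
 [ 0.   0.4]
 [-0.2 -0.1]]
[[0.6067 0.238  0.078 ]
 [0.5987 0.0881 0.078 ]
 [0.5216 0.093  0.078 ]
 [0.5287 0.2411 0.078 ]] [0.5639 0.165  0.078 ]
-2.887433895248835 0.15011286043458522 0.07727100873080867
0.019
```

>>> play_rows --jaw '[50,50,50,50,50,50,50,50,50,50,50,50,50,50,50,50,50,50,50,50]' --pt "0.85 0.5 0.1" --pt "0.85 0.5 0.1" --pt "0.85 0.5 0.1" --pt "0.85 0.5 0.1" --pt "0.85 0.5 0.1" --pt "0.85 0.5 0.1" --pt "0.85 0.5 0.1" --pt "0.85 0.5 0.1" --pt "0.85 0.5 0.1" --pt "0.85 0.5 0.1" --pt "0.85 0.5 0.1" --pt "0.85 0.5 0.1" --pt "0.85 0.5 0.1" --pt "0.85 0.5 0.1" --pt "0.85 0.5 0.1" --pt "0.85 0.5 0.1" --pt "0.85 0.5 0.1" --pt "0.85 0.5 0.1" --pt "0.85 0.5 0.1" --pt "0.85 0.5 0.1" --roll '[0.7,0.7,0.7,0.7,0.7,0.7,0.7,0.7,0.7,0.7,0.7,0.7,0.7,0.7,0.7,0.7,0.7,0.7,0.7,0.7]'

```text
t: 2.62
ee_pos: [0.5061, -0.4023, 0.2905]
tcp_rot: [180.0, 0.0, 95.7]
wrist_force: [-0.6, 0.1, 0.0]
width: 0.0503
gripper_force: 0.0
```

>>> play_rows --jaw '[50,50,50,50,50,50,50,50,50,50,50,50,50,50,50,50,50,50,50,50]' --pt "0.15 1 0.2" --pt "0.15 1 0.2" --pt "0.15 1 0.2" --pt "0.15 1 0.2" --pt "0.15 1 0.2" --pt "0.15 1 0.2" --pt "0.15 1 0.2" --pt "0.15 1 0.2" --pt "0.15 1 0.2" --pt "0.15 1 0.2" --pt "0.15 1 0.2" --pt "0.15 1 0.2" --pt "0.15 1 0.2" --pt "0.15 1 0.2" --pt "0.15 1 0.2" --pt "0.15 1 0.2" --pt "0.15 1 0.2" --pt "0.15 1 0.2" --pt "0.15 1 0.2" --pt "0.15 1 0.2" --roll '[0,0,0,0,0,0,0,0,0,0,0,0,0,0,0,0,0,0,0,0]'

```text
t: 4.28
ee_pos: [0.5654, -0.0018, 0.3707]
tcp_rot: [180.0, 0.0, 95.5]
wrist_force: [0.1, -0.4, -0.5]
width: 0.0499
gripper_force: 0.0
```

>>> play_rows --jaw '[50,50,50,50,50,50]' --pt "0 1 0" --pt "0 1 0" --pt "0 1 0" --pt "0 1 0" --pt "0 0 0" --pt "0 0 0" --roll '[0,0,0,0,0,0]'

```text
t: 4.78
ee_pos: [0.5652, 0.0784, 0.3704]
tcp_rot: [180.0, -0.0, 95.7]
wrist_force: [-0.1, -0.9, -0.5]
width: 0.0497
gripper_force: 0.0
```

```bash
python3 - <<'E'
from h import *
im=save('wrist','w1.png'); K,R,t=cal('wrist'); print(observe()['ee_pos'],observe()['joint_pos'].round(1))
from fit import st2w
p=(.5526,.0442,.0739)
for n,q in(('c1',(.1,.27,.04)),('c4',(-.1,.27,.04)),('stop',(0,-.1,.04)),('br-',(-.07,-.086,.134)),('br+',(.07,-.086,.134)),('railmouth-',(-.044,-.01,.054)),('railmouth+',(.044,-.01,.054))): print(n,proj('wrist',st2w(p,q)).round())
print([proj('wrist',w).round() for w in ((.6067,.238,.078),(.5987,.0881,.078),(.5216,.093,.078),(.5287,.2411,.078))])
E
```

```text
[0.56544502 0.07704852 0.3703345 ] [ 21.1  14.1 -41.1  78.7   9.3  90.6 -13.4]
c1 [393. -50.]
c4 [218. -55.]
stop [302. 244.]
br- [241. 265.]
br+ [358. 268.]
railmouth- [270. 187.]
railmouth+ [335. 188.]
[array([366.,  20.]), array([342., 154.]), array([280., 144.]), array([296.,  10.])]
```

View pics/w1.png

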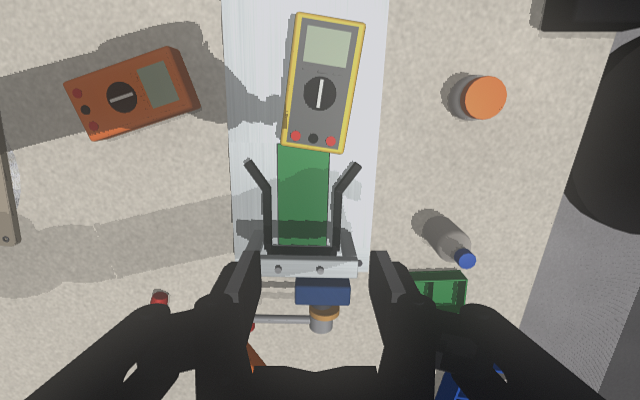

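The wrist view agrees with the fit: meter corners at (297,12), (365,22), (343,153) and (281,144), and rail mouths near (269,190) and (336,190), all within about 2 px. Next I move behind the meter and lower the gripper.

>>> play_rows --jaw '[50,50,50,50,50,50,50,50,50,50,50,50]' --pt "0.02 0.95 0" --pt "0.02 0.95 0" --pt "0.02 0.95 0" --pt "0.02 0.95 0" --pt "0.02 0.95 0" --pt "0.02 0.95 0" --pt "0.02 0.95 0" --pt "0.02 0.95 0" --pt "0.02 0.95 0" --pt "0.02 0.95 0" --pt "0.02 0.95 0" --pt "0 0 0" --roll '[-0.14,-0.14,-0.14,-0.14,-0.14,-0.14,-0.14,-0.14,-0.14,-0.14,-0.14,0]'

```text
t: 5.83
ee_pos: [0.5691, 0.2888, 0.3697]
tcp_rot: [-179.9, -0.1, 86.8]
wrist_force: [0.6, 0.4, -0.3]
width: 0.0502
gripper_force: 0.0
```

>>> play_rows --jaw '[50,50,50,50,50,50,50,50,50,50,50,50,50,50,50,50,50]' --pt "0 0 -0.95" --pt "0 0 -0.95" --pt "0 0 -0.95" --pt "0 0 -0.95" --pt "0 0 -0.95" --pt "0 0 -0.95" --pt "0 0 -0.95" --pt "0 0 -0.95" --pt "0 0 -0.95" --pt "0 0 -0.95" --pt "0 0 -0.95" --pt "0 0 -0.95" --pt "0 0 -0.95" --pt "0 0 -0.95" --pt "0 0 -0.95" --pt "0 0 -0.95" --pt "0 0 0" --roll '[0,0,0,0,0,0,0,0,0,0,0,0,0,0,0,0,0]'

```text
t: 7.25
ee_pos: [0.5689, 0.283, 0.0624]
tcp_rot: [-179.7, 0.2, 86.6]
wrist_force: [-1.2, -0.7, -1.0]
width: 0.0499
gripper_force: 0.0
```

```bash
cat > plan.py <<'E'
from fit import *
p=(.5526,.0442,.0739)
def tcp(x,y,th,off=.086):  # meter pose in station -> tcp world, yaw
    w=st2w(p,(x-np.sin(th)*off,y+np.cos(th)*off,0)); return np.array([w[0],w[1],np.degrees(p[2]+th)+90])
E
python3 - <<'E'
from plan import *
o=observe(); print(o['ee_pos'].round(4),o['tcp_rot'],o['wrist_force'].round(1))
prev=None
for y in (.13,.12,.11,.09,.075,.06,.045,.03,.015,0,-.015,-.025):
    th=-.124*np.clip((y-.0)/.07,0,1); x=(.0202-.124*(.12-y)) if y>.07 else None
    xe=.004*np.clip((y-.03)/.04,0,1)
    if x is None: x=xe-.075*np.sin(th)
    w=tcp(x,y,th); print(y,round(x,4),w.round(4)); 
E
```

```text
[0.5689 0.283  0.0624] [-179.74637149    0.21486991   86.62569045] [-1.2 -0.7 -1. ]
0.13 0.0214 [ 0.5687  0.2613 87.1295]
0.12 0.0202 [ 0.5682  0.2513 87.1295]
0.11 0.019 [ 0.5677  0.2412 87.1295]
0.09 0.0165 [ 0.5667  0.2211 87.1295]
0.075 0.0146 [ 0.5659  0.206  87.1295]
0.06 0.011 [ 0.5619  0.1908 88.1444]
0.045 0.0075 [ 0.5572  0.1756 89.6669]
0.03 0.004 [ 0.5526  0.1604 91.1893]
0.015 0.002 [ 0.5494  0.1452 92.7117]
0 0.0 [ 0.5463  0.13   94.2342]
-0.015 0.0 [ 0.5474  0.115  94.2342]
-0.025 0.0 [ 0.5481  0.105  94.2342]
```

>>> play_rows --jaw '[50,50,50,50,50,50,50,50,50,50,50]' --pt "-0.015 -0.4 0.1" --pt "-0.015 -0.4 0.05" --pt "-0.015 -0.4 0" --pt "-0.015 -0.4 0" --pt "-0.015 -0.35 0" --pt "-0.015 -0.35 0" --pt "-0.015 -0.35 0" --pt "-0.015 -0.35 0" --pt "-0.015 -0.35 0" --pt "-0.015 -0.35 0" --pt "0 0 0" --roll '[0.02,0.02,0.02,0.02,0,0,0,0,0,0,0]'

```text
t: 8.17
ee_pos: [0.567, 0.21, 0.069]
tcp_rot: [-180.0, 0.1, 87.1]
wrist_force: [0.5, -0.3, 0.7]
width: 0.0502
gripper_force: 0.0
```

```bash
python3 - <<'E'
from plan import *
save('top','t2.png'); im=cv2.imread('pics/t2.png'); o=observe(); print(o['ee_pos'].round(4),o['tcp_rot'])
im2=save('wrist','w2.png')[:,:,::-1]
c=cv2.resize(im[150:250,230:390],(800,500),interpolation=cv2.INTER_CUBIC)
cv2.imwrite('pics/c2.png',np.vstack([c[:, :400].repeat(1,0)[:0],cv2.resize(im2,(640,400))]) if 0 else c)
E
```

```text
[0.5668 0.2105 0.0689] [-1.79968420e+02  9.15046087e-02  8.71009837e+01]
```

View pics/w2.png

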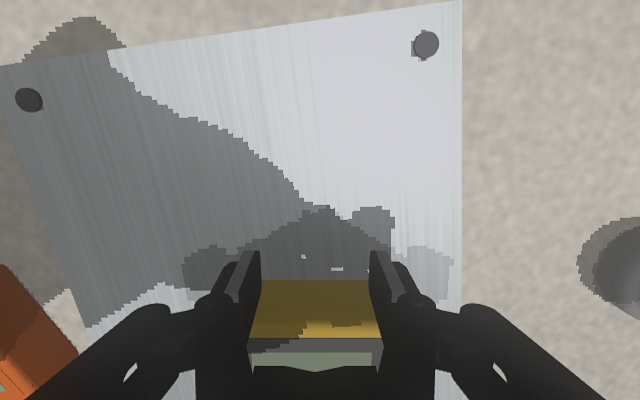

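The wrist view shows the meter's end face flush across the fingers, at rows 280–340. I'll check the top crop to see whether it moved.

View pics/c2.png

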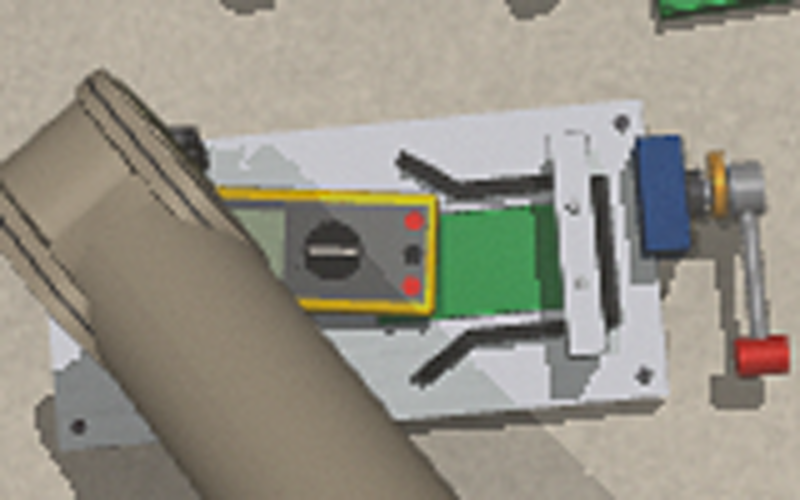

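The meter's terminal end is now in the flare, with corners near crop (438,195) and (433,317), and it is centred. I'll go on while turning it into line with the station.

>>> play_rows --jaw '[50,50,50,50,50,50,50,50,50,50,50,50,50,50]' --pt "-0.08 -0.31 0" --pt "-0.08 -0.31 0" --pt "-0.08 -0.31 0" --pt "-0.08 -0.31 0" --pt "-0.08 -0.31 0" --pt "-0.08 -0.31 0" --pt "-0.08 -0.31 0" --pt "-0.08 -0.31 0" --pt "-0.08 -0.31 0" --pt "-0.08 -0.31 0" --pt "-0.08 -0.31 0" --pt "-0.08 -0.31 0" --pt "-0.08 -0.31 0" --pt "0 0 0" --roll '[0.095,0.095,0.095,0.095,0.095,0.095,0.095,0.095,0.095,0.095,0.095,0.095,0.095,0]'

```text
t: 9.43
ee_pos: [0.5458, 0.1295, 0.0691]
tcp_rot: [-180.0, 0.1, 94.2]
wrist_force: [-0.0, 0.6, 0.2]
width: 0.0501
gripper_force: 0.0
```

>>> play_rows --jaw '[50,50,50,50,50,50]' --pt "0.015 -0.25 0" --pt "0.015 -0.25 0" --pt "0.015 -0.25 0" --pt "0.015 -0.25 0" --pt "0 0 0" --pt "0 0 0" --roll '[0,0,0,0,0,0]'

```text
t: 9.93
ee_pos: [0.5473, 0.1108, 0.0692]
tcp_rot: [-180.0, 0.0, 94.2]
wrist_force: [-0.4, -0.3, 0.5]
width: 0.0497
gripper_force: 0.0
```

```bash
python3 - <<'E'
from plan import *
save('top','t3.png'); im=cv2.imread('pics/t3.png'); o=observe(); print(o['ee_pos'].round(4),o['tcp_rot'],o['wrist_force'])
cv2.imwrite('pics/c3.png',cv2.resize(im[150:250,230:390],(800,500),interpolation=cv2.INTER_CUBIC))
E
```

```text
[0.5472 0.1112 0.0693] [-1.79994513e+02  2.30174877e-02  9.42385257e+01] [-0.48447443 -0.12602265 -0.62685332]
```

View pics/c3.png

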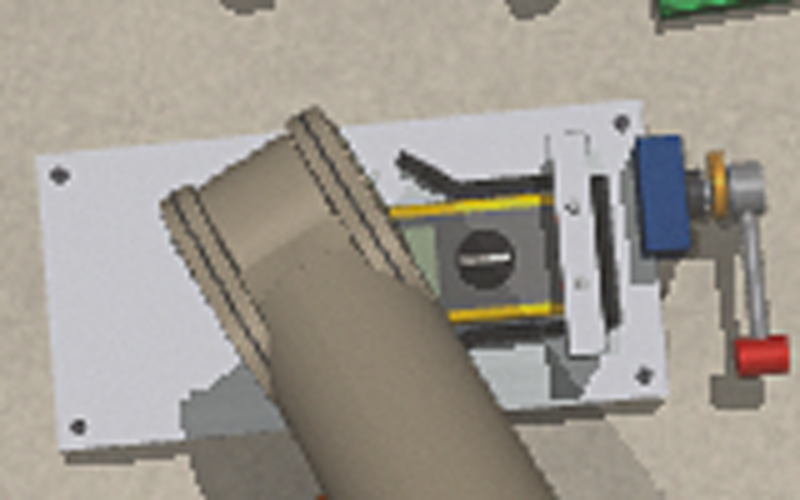

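The meter is straight in the lane with its front under the bridge. Now I push gently to the stop while watching the force.

>>> play_rows --jaw '[50,50,50,50,50]' --pt "0.006 -0.08 0" --pt "0.006 -0.08 0" --pt "0.006 -0.08 0" --pt "0.006 -0.08 0" --pt "0 0 0" --roll '[0,0,0,0,0]'

```text
t: 10.4
ee_pos: [0.5477, 0.1051, 0.0693]
tcp_rot: [180.0, -0.0, 94.3]
wrist_force: [-0.2, 1.7, 0.2]
width: 0.0499
gripper_force: 0.4
```

>>> play_rows --jaw '[50,50,50]' --pt "0 -0.06 0" --pt "0 -0.06 0" --pt "0 0 0" --roll '[0,0,0]'

```text
t: 10.65
ee_pos: [0.5475, 0.1041, 0.0694]
tcp_rot: [180.0, -0.1, 94.3]
wrist_force: [-0.6, 5.5, -0.8]
width: 0.0499
gripper_force: 2.6
```

>>> play_rows --jaw '[50,50,50]' --pt "0 -0.08 0" --pt "0 0 0" --pt "0 0 0" --roll '[0,0,0]'

```text
t: 10.9
ee_pos: [0.5473, 0.104, 0.0696]
tcp_rot: [180.0, -0.2, 94.4]
wrist_force: [-1.5, 9.2, -0.5]
width: 0.0497
gripper_force: 4.8
```

The meter is firmly against the stop: 9 N, and the TCP is where predicted. I back off and go to the knob.

>>> play_rows --jaw '[50,50,50,60,60,60,60,60,60,60,60,60,60]' --pt "-0.03 0.4 0" --pt "-0.05 0.7 0" --pt "-0.07 0.9 0" --pt "0 0 1" --pt "0 0 1" --pt "0 0 1" --pt "0 0 1" --pt "0 0 1" --pt "0 0 1" --pt "0 0 1" --pt "0 0 1" --pt "0 0 1" --pt "0 0 0" --roll '[0,0,0,0,0,0,0,0,0,0,0,0,0]'

```text
t: 11.98
ee_pos: [0.5461, 0.1417, 0.2533]
tcp_rot: [179.7, 0.0, 94.2]
wrist_force: [0.2, -0.8, 1.0]
width: 0.0602
gripper_force: 0.0
```

>>> play_rows --jaw '[60,60,60,60,60,60,60,60,60,60,60,60,60,60,60,60,60,60]' --pt "-0.18 -0.95 0" --pt "-0.18 -0.95 0" --pt "-0.18 -0.95 0" --pt "-0.18 -0.95 0" --pt "-0.18 -0.95 0" --pt "-0.18 -0.95 0" --pt "-0.18 -0.95 0" --pt "-0.18 -0.95 0" --pt "-0.18 -0.95 0" --pt "-0.18 -0.95 0" --pt "-0.18 -0.95 0" --pt "-0.18 -0.95 0" --pt "-0.18 -0.95 0" --pt "-0.18 -0.95 0" --pt "-0.18 -0.95 0" --pt "-0.18 -0.95 0" --pt "0 0 0" --pt "0 0 0" --roll '[-0.98,-0.98,-0.98,-0.98,-0.98,-0.98,-0.98,-0.98,-0.98,-0.98,-0.98,-0.98,-0.98,-0.98,-0.98,-0.98,0,0]'

```text
t: 13.48
ee_pos: [0.4866, -0.1637, 0.2489]
tcp_rot: [180.0, 0.0, 4.3]
wrist_force: [-1.0, 1.2, 0.3]
width: 0.0599
gripper_force: 0.0
```

```bash
python3 - <<'E'
from plan import *
im=save('wrist','w4.png'); o=observe(); print(o['ee_pos'].round(4),o['tcp_rot'],o['joint_pos'].round(1))
k=st2w(p,(-.08,-.2,.075)); print(k,proj('wrist',k),proj('wrist',st2w(p,(.03,-.2,.075))))
for n in('knob','pivot'): print(n,[(round(r['p'],2),np.round(r['point'],1),ray('wrist',r['point'],.075).round(4)) for r in place_of('wrist',n)[:2]])
h=cv2.cvtColor(im,cv2.COLOR_RGB2HSV); m=((h[...,0]<6)|(h[...,0]>174))&(h[...,1]>150)&(h[...,2]>60)
n,l,s,c=cv2.connectedComponentsWithStats(m.astype(np.uint8)); 
for i in range(1,n):
    if s[i,4]>150: print(s[i],c[i].round(),ray('wrist',c[i],.082).round(4))
E
```

```text
[ 0.4869 -0.1626  0.249 ] [-1.79998060e+02  2.79573569e-02  4.47882625e+00] [ 37.9   6.7 -26.3  99.3   3.1  74.7 -74.6]
[ 0.4875849  -0.16116075  0.075     ] [313.14589611 182.89436577] [313.47966989  51.417703  ]
knob [(0.77, array([315.7, 184.5]), array([ 0.4865, -0.163 ,  0.075 ]))]
pivot [(0.94, array([312.4,  48.6]), array([ 0.5997, -0.151 ,  0.075 ])), (0.49, array([396. , 302.6]), array([ 0.3692, -0.2544,  0.075 ]))]
[320 292  67  24 638] [359. 303.] [ 0.3706 -0.2151  0.082 ]
```

View pics/w4.png

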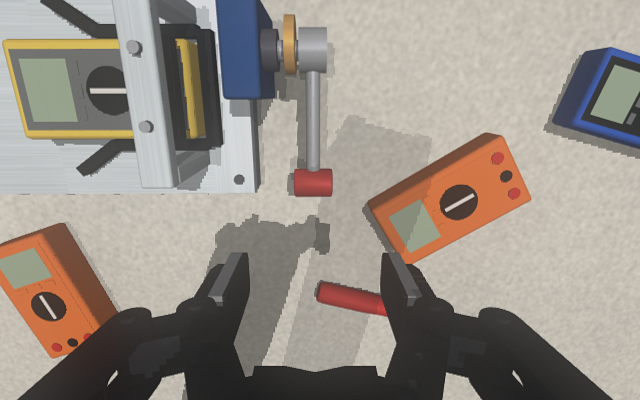

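The knob is at (313,182), as predicted, and the meter sits under the bridge. The orange meter's top is below my fingertips. I lower and pinch the knob.

>>> play_rows --jaw '[52,52,52,52,52,52,52,52,52,52,52,52]' --pt "0.03 0.07 -0.9" --pt "0 0 -0.9" --pt "0 0 -0.9" --pt "0 0 -0.9" --pt "0 0 -0.9" --pt "0 0 -0.9" --pt "0 0 -0.9" --pt "0 0 -0.9" --pt "0 0 -0.8" --pt "0 0 -0.6" --pt "0 0 0" --pt "0 0 0" --roll '[0,0,0,0,0,0,0,0,0,0,0,0]'

```text
t: 14.63
ee_pos: [0.4877, -0.1608, 0.0773]
tcp_rot: [-180.0, 0.0, 4.5]
wrist_force: [-0.0, 0.4, -0.3]
width: 0.0517
gripper_force: 0.0
```

>>> play_rows --jaw '[40,30,25,25,25,25]' --pt "0 0 0" --pt "0 0 0" --pt "0 0 0" --pt "0 0 0" --pt "0 0 0" --pt "0 0 0" --roll '[0,0,0,0,0,0]' --force 40

```text
t: 15.13
ee_pos: [0.4885, -0.1622, 0.0783]
tcp_rot: [179.9, -0.1, 4.4]
wrist_force: [-0.2, -4.4, 7.1]
width: 0.0333
gripper_force: 43.5
```

>>> play_rows --jaw '[25,25,25,25,25,25,25,25,25,25]' --pt "0.02 0.002 0.48" --pt "0.063 0.005 0.475" --pt "0.104 0.008 0.469" --pt "0.144 0.011 0.458" --pt "0.184 0.014 0.443" --pt "0.222 0.016 0.426" --pt "0.257 0.019 0.405" --pt "0.293 0.022 0.381" --pt "0.324 0.024 0.354" --pt "0 0 0" --roll '[0,0,0,0,0,0,0,0,0,0]'

```text
t: 15.97
ee_pos: [0.5194, -0.1598, 0.1551]
tcp_rot: [180.0, 0.1, 4.4]
wrist_force: [-1.9, -5.8, -4.6]
width: 0.0334
gripper_force: 41.2
```

>>> play_rows --jaw '[25,25,25,25,25,25,25,25,25,25,25]' --pt "0.354 0.026 0.324" --pt "0.381 0.028 0.293" --pt "0.405 0.03 0.257" --pt "0.426 0.031 0.222" --pt "0.443 0.033 0.184" --pt "0.458 0.034 0.144" --pt "0.469 0.035 0.104" --pt "0.475 0.035 0.063" --pt "0.48 0.035 0.021" --pt "0 0 0" --pt "0 0 0" --roll '[0,0,0,0,0,0,0,0,0,0,0]'

```text
t: 16.88
ee_pos: [0.5967, -0.1538, 0.1867]
tcp_rot: [180.0, 0.2, 4.4]
wrist_force: [-4.3, -4.6, 0.8]
width: 0.0333
gripper_force: 40.0
```

```bash
python3 - <<'E'
from plan import *
a=cv2.imread('pics/t3.png') if 0 else save('top','t5.png')[:,:,::-1]; b=save('side','s5.png')[:,:,::-1]; o=observe(); print(o['ee_pos'].round(4),o['wrist_force'],o['width'])
k=st2w(p,(.03,-.2,.185)); print(k)
for c in('side','top'):
    for n,z in(('knob',.185),('pivot',.075)): print(c,n,[(round(r['p'],2),np.round(r['point'],1),ray(c,r['point'],z).round(4)) for r in place_of(c,n)[:2]])
    print(proj(c,k),proj(c,st2w(p,(.03,-.2,.075))))
A=cv2.resize(a[160:240,290:410],(600,400),interpolation=cv2.INTER_CUBIC); B=cv2.resize(b[130:250,260:380],(200,200))
cv2.imwrite('pics/c5.png',cv2.resize(b[120:240,240:400],(800,600),interpolation=cv2.INTER_CUBIC)); cv2.imwrite('pics/c5t.png',A)
E
```

```text
[ 0.5964 -0.1538  0.1868] [-3.50689516 -3.21647367 -0.19765772] 0.03329075357509197
[ 0.59728467 -0.15303914  0.185     ]
side knob [(0.7, array([416. , 212.9]), array([0.2136, 0.0436, 0.185 ])), (0.68, array([323.8, 151.8]), array([ 0.5807, -0.1503,  0.185 ]))]
side pivot [(0.86, array([319. , 186.5]), array([ 0.5854, -0.1329,  0.075 ])), (0.73, array([304.1, 210.5]), array([0.5428, 0.0156, 0.075 ]))]
[319.56675604 150.32345028] [319.13682881 183.08456682]
top knob []
top pivot [(0.63, array([377.1, 189.3]), array([ 0.5913, -0.1485,  0.075 ]))]
[381.81295878 184.02169665] [378.46373793 187.45045814]
```

View pics/c5.png

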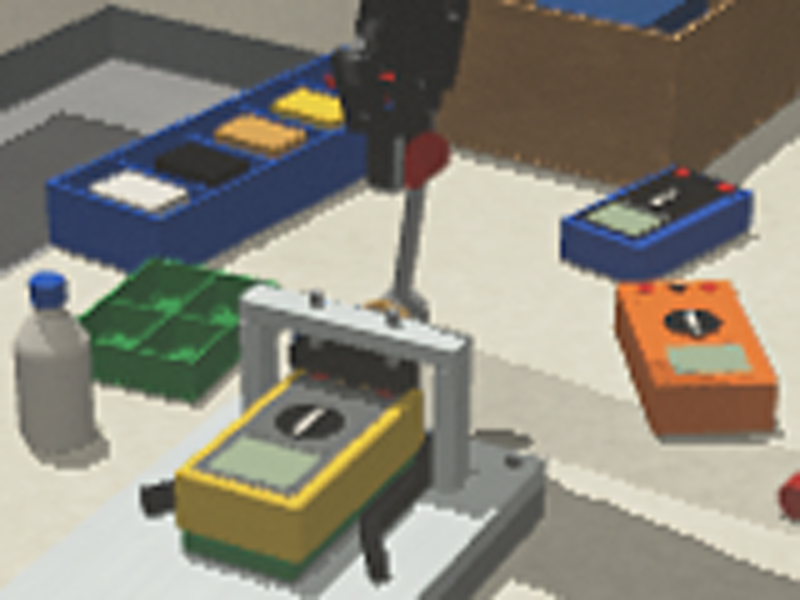

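The side view shows the meter lifted on the platen. The rod still seems to lean right, from hub (402,300) to knob (425,160) in the crop, so I'll measure its angle numerically.

```bash
cat > ang.py <<'E'
from plan import *
import sys
def rod(im,rows):
    g=cv2.cvtColor(im,cv2.COLOR_BGR2GRAY).astype(float); out=[]
    for r in rows:
        s=g[r,312:334]; bg=np.median(np.r_[s[:2],s[-4:]]); w=np.clip(bg-s-30,0,None); out.append((312+(w*np.arange(22)).sum()/max(w.sum(),1),r))
    return np.array(out)
def knobmask(im,box):
    h=cv2.cvtColor(im,cv2.COLOR_BGR2HSV); m=((h[...,0]<8)|(h[...,0]>172))&(h[...,1]>110); M=np.zeros_like(m); x,y,X,Y=box; M[y:Y,x:X]=m[y:Y,x:X]; ys,xs=np.nonzero(M); return xs.min(),xs.max(),ys.min(),ys.max(),len(xs)
def lev(a,r): return st2w(p,(.03-r*np.cos(a),-.2,.075+r*np.sin(a)))
def cyl(c,a):
    P=[proj(c,st2w(p,(.03-.11*np.cos(a)+.013*np.cos(t),-.2+s,.075+.11*np.sin(a)+.013*np.sin(t)))) for t in np.linspace(0,6.28,24) for s in(-.017,.017)]
    P=np.array(P); return np.r_[P.min(0),P.max(0)].round(1)
if __name__=='__main__':
    s1=cv2.imread('pics/side1.png'); print('a=0 knob seen',knobmask(s1,(335,175,365,210)),'pred',cyl('side',0))
    im=snapshot('side')[:,:,::-1].copy(); cv2.imwrite('pics/s_now.png',im)
    print('now knob',knobmask(im,(318,140,335,170)))
    R=rod(im,range(160,176,2)); print(R.round(1).tolist())
    k=np.polyfit(R[:,1],R[:,0],1); print('slope',k[0])
    for d in(70,75,80,85,90,95):
        a=np.radians(d); q=np.array([lev_ for lev_ in (proj('side',lev(a,.03)),proj('side',lev(a,.09)))]); print(d,((q[1]-q[0])[0]/(q[1]-q[0])[1]).round(3),q.round(1).tolist(),cyl('side',a))
E
python3 ang.py
```

```text
a=0 knob seen (np.int64(346), np.int64(364), np.int64(176), np.int64(196), 83) pred [345.2 184.7 357.6 197.2]
now knob (np.int64(321), np.int64(329), np.int64(147), np.int64(157), 73)
[[322.5, 160.0], [322.2, 162.0], [321.8, 164.0], [321.5, 166.0], [321.3, 168.0], [321.1, 170.0], [320.5, 172.0], [320.3, 174.0]]
slope -0.15264437940056566
70 -0.41 [[322.2, 175.6], [328.6, 160.1]] [324.3 148.7 337.1 160.9]
75 -0.298 [[321.5, 175.2], [326.4, 158.9]] [321.5 147.2 334.4 159.4]
80 -0.196 [[320.7, 174.9], [324.1, 157.9]] [318.8 146.  331.6 158.1]
85 -0.102 [[320.0, 174.6], [321.8, 157.1]] [315.9 145.  328.8 157.1]
90 -0.013 [[319.3, 174.4], [319.5, 156.5]] [313.1 144.3 326.  156.3]
95 0.072 [[318.5, 174.2], [317.2, 156.1]] [310.3 143.9 323.1 155.9]
```

Rod slope and position both give about 82.4°. That is about 14 mm short at the knob, so the knob slipped a little in the pads.

>>> play_rows --jaw '[25,25,25,25,25,25,25]' --pt "0.15 0.011 0.01" --pt "0.15 0.011 0.01" --pt "0.15 0.011 0" --pt "0.15 0.011 0" --pt "0.1 0.007 0" --pt "0 0 0" --pt "0 0 0" --roll '[0,0,0,0,0,0,0]'

```text
t: 17.82
ee_pos: [0.6099, -0.1528, 0.1865]
tcp_rot: [-180.0, 0.3, 4.4]
wrist_force: [-6.0, -3.3, -1.2]
width: 0.0332
gripper_force: 39.9
```

```bash
python3 ang.py | sed -n 2,4p
```

```text
now knob (np.int64(318), np.int64(325), np.int64(145), np.int64(155), 64)
[[319.6, 160.0], [319.5, 162.0], [319.5, 164.0], [319.5, 166.0], [319.4, 168.0], [319.4, 170.0], [319.3, 172.0], [319.3, 174.0]]
slope -0.019830007499733886
```

>>> play_rows --jaw '[25,25,25,25,25,25,25,25,25,25,25,25]' --pt "0.03 0 0" --pt "0 0 0" --pt "0 0 0" --pt "0 0 0" --pt "0 0 0" --pt "0 0 0" --pt "0 0 0" --pt "0 0 0" --pt "0 0 0" --pt "0 0 0" --pt "0 0 0" --pt "0 0 0" --roll '[0,0,0,0,0,0,0,0,0,0,0,0]' --force 60

```text
t: 18.87
ee_pos: [0.6103, -0.1527, 0.1865]
tcp_rot: [-180.0, 0.3, 4.4]
wrist_force: [-6.3, -3.5, -0.8]
width: 0.0329
gripper_force: 59.7
```

```bash
python3 ang.py | sed -n 2,4p; python3 - <<'E'
import cv2
b=cv2.imread('pics/s_now.png'); cv2.imwrite('pics/c6.png',cv2.resize(b[135:240,260:380],(800,700),interpolation=cv2.INTER_CUBIC)[:600])
E
```

```text
now knob (np.int64(318), np.int64(325), np.int64(145), np.int64(155), 64)
[[319.5, 160.0], [319.5, 162.0], [319.5, 164.0], [319.4, 166.0], [319.4, 168.0], [319.3, 170.0], [319.3, 172.0], [319.2, 174.0]]
slope -0.019515248096248095
```

View pics/c6.png

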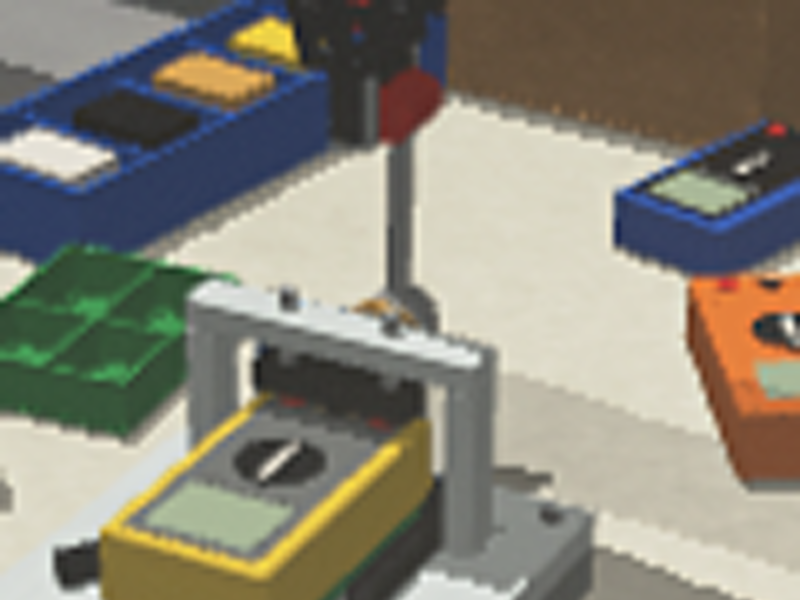

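The lever stands straight up and holds steady. The meter is lifted against the contacts under the bridge, so I hand in.

```bash
python3 -c "
from workcell import *
print(job_done())"
```

```text
the job is handed in; nothing more can be done
None
```

The meter was pushed to the stop under the bridge, and the job was handed in at about 19 s with the gripper holding the cam lever upright (about 89.6° measured from the side camera, steady over the last second). I could not read the contact travel directly.

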